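Put the mason's tools on their shadow boards

ROBOT

A 6-joint arm with a two-finger parallel gripper is mounted at the origin on the work surface. World frame = base frame: x ahead of the robot, y to its left, z up, the work surface at z = 0. Lengths are in m, angles in rad, forces in N, time in s.
With the tool pointing down it reaches from about 0.225 to 0.875 m from the base axis. Payload 3.4 kg.
Tool frame: the origin (TCP) lies at the very end of the fingers, on their centre line; the grasp point (between the pads) lies behind it (manip.grasp_offset is the z of the grasp point in the tool frame, in m); z points along the fingers, y is the line along which they close (so a half turn about z gives the same grasp; the last joint's range is limited). The gripper opens to 85 mm and grips with 20 to 120 N. Pads are 22 mm wide; open, the fingers measure 114 mm over their backs; the gripper's body (76 mm by 85 mm) begins 54 mm behind the grasp point. The pads swing forward as they close: fully open they stand 13 mm farther back than shut.
Start: joints at [-1.419, 0.276, 1.505, -0, 1.361, -0.121], TCP at [0.155, -0.554, 0.231] pointing down, gripper open.
Joint ranges: [-2.89, 2.89], [-0.75, 2.08], [0.22, 2.7], [-1.18, 4.32], [0.11, 2.71], [-2.7, 2.7]. Speed limits (rad/s): [2.57, 2.57, 3.14, 3.14, 3.14, 3.14].

INTERFACE

Orientations are given as a unit quaternion [w, x, y, z].
In Python, from rig import manip gives the robot as it stands.
- The arm moves only by the shell command python3 -m pendant 'ROWS' [FORCE]. ROWS is JSON, a list of rows, each an object of numbers: "dx", "dy", "dz": the shift along the tool's x, y, z in m; "rx", "ry", "rz": the turn, a rotation vector about the tool's x, y, z in degrees; "hand": the finger opening in m, from 0 to 0.0854. In form: [{"dx": .., "dy": .., "dz": .., "rx": .., "ry": .., "rz": .., "hand": ..}, ...]. A call has 1 to 12 rows; each row shifts and turns the commanded pose from where the row before left it, along the tool's axes as they then stand; what a row does not reach is not made up. A row lasts 1/12 s, in which the tool goes at most 41.7 mm and 7.16 degrees, less where a joint would pass 70% of its speed; a pose out of reach is approached as far as the arm can. A call is refused whole if a number of a shift passes 0.0417 or a number of a turn 7.16, either way. A call with a gripper value outside its range is refused whole. The fingers move at their own pace and stop on an object; FORCE is the grip in N (left out, the last holds). Time passes only in rows, so rows that do not move let the fingers close. It gives the time, the measured TCP pose, the force, the opening and the grip force at its end, in the units of the state.
- manip.get_state(): the state, without advancing time (a new reading comes with each control period).
- manip.get_image(name): name is "scene" or "top" or "wrist"; returns a dict with "frame" (480x640x3 uint8, red, green, blue), "fx", "fy", "cx", "cy" (pixels), "position" and "attitude" of the camera in the world; the wrist camera has in their place "mount" (4x4, takes a point from camera to tool coordinates, whose origin is the TCP and whose axes are the flange's). Camera axes: x right, y up, looking along -z (the intrinsics and any distortion apply to the point x, -y, -z); pixel columns grow to the right and rows downward; lengths in m; the calibration is good to about 2 mm. The wrist camera is an equidistant fisheye: a pixel r from the principal point sees the ray r / f radians off the axis. A picture is of the moment at which its call begins: read the wrist's pose just before it. There is no depth.
- manip.sign_off(): hands the job in; it is judged then, once.
The state is a dict: "clock": time; "qpos": joint angles; "qd": joint speeds; "effort": joint torques, N m; "position": TCP position; "ee_rot": TCP orientation; "contact_force": force on the tool from outside, world axes, zero at the start; "moment": the same for the moment, N m; "width": finger opening in m; "gripper_force": force on a finger pad.
Only numpy, scipy, OpenCV 4.12 (cv2) and the standard library are available. Lean on these libraries where they do the work, as an engineer would, in place of code of your own. Each camera call takes 0.05 s, during which the arm holds its last target. There are 200 camera calls.

TASK

Work is over: put each of the four tools on the green board that carries its own white silhouette, so that it covers the silhouette. The two pitching tools and the plumb bob lie flat, pointing the same way as their silhouettes, and the mallet stands on its head with the handle up. Leave the chipped marble finial standing where it is.

Things in the scene. Friction and masses are not known exactly. Their poses are not given: they have to be found in the camera images.
- broad_pitcher: Broad pitching tool: blued (blue-black) steel chisel lying flat, 180 mm long, bright cutting edge. Blade 60 mm wide, 40 long, 14 thick; octagonal shank 22 mm wide and high. Origin: underside, middle of the cutting edge; x points out through the edge (tool at x = -180 to 0 mm), z up. Edge starts away from the robot. 0.6 kg, balances about 85 mm behind the edge.
- narrow_pitcher: Narrow pitching tool: like the broad one, blued steel, 180 mm long, lying flat, but blade 32 mm wide, 40 long, 12 thick; octagonal shank 18 mm wide and high. Origin: underside, middle of the cutting edge; x points out through the edge (tool at x = -180 to 0 mm), z up. Edge starts away from the robot. 0.36 kg, balances about 90 mm behind the edge.
- plumb_bob: Brass plumb bob lying on a flat of its six-sided body (28 mm across flats, 32 mm wide), 110 mm long, steel point at one end, steel cap at the other. Origin: the point's end, on the axis, 14 mm above what it lies on; x points out through the point (body at x = -96 to -34 mm, cap to -110). Point starts away from the robot. 0.4 kg, balances near x = -64 mm.
- mallet: Round mason's mallet of dark brown lignum vitae, standing on the flat top of its head, pale wooden handle straight up. Head 86 mm across and 86 high; handle 28 mm thick, its end 195 mm above the underside. Origin: centre of the head's underside; z up through the handle. 0.6 kg.
- broad_board: Fixed green board, 210 by 80 mm, 10 mm thick, with a white silhouette of the broad pitching tool (blade 60 mm wide) painted on top. Origin: on the bench under the silhouette's cutting edge; x points along the silhouette and out through that end, z up. The board spans x = -195 to +15 mm.
- narrow_board: Fixed green board, 210 by 60 mm, 10 mm thick, with a white silhouette of the narrow pitching tool (blade 32 mm wide) painted on top. Origin: on the bench under the silhouette's cutting edge; x points along the silhouette and out through that end, z up. The board spans x = -195 to +15 mm.
- bob_board: Fixed green board, 146 by 60 mm, 10 mm thick, with a white silhouette of the plumb bob painted on top. Origin: on the bench under the silhouette's point; x points along the silhouette and out through that end, z up. The board spans x = -128 to +18 mm.
- mallet_board: Fixed round green-painted board, 110 mm across and 10 mm thick, with a white disc 86 mm across (the mallet's head) and a small green spot in its middle painted on top. Its origin is the centre of its underside, z up.
- finial: White marble egg finial, chipped, 60 mm across and 95 mm high, standing on its round foot; not to be moved. Its origin is the centre of the underside of the foot, z up.

How it is judged:
By the outcome, as a careful person would: the job done as asked, in the order asked, and still so for the second after the job is handed in, with the robot touching nothing.
It also fails if it takes over 120 s, if anything falls off the work surface, if the arm or the gripper's body presses on something with over 40 N, if the wrist force passes 120 N, or if a joint passes its speed limit or range.

## Working session

There is one attempt and no reset: what is moved stays moved. The work goes in short steps, Python scripts to look and compute and a shell command to move; the robot and the scene stay as the last step left them, time stands still between calls to the robot, and variables do not carry over. Pictures are saved under pics/ and viewed, at most 14 in all, crops included, and the job is handed in when it is done.

```bash
ls; mkdir -p pics; python3 - <<'E'
from rig import manip
import cv2
print(manip.get_state(), manip.grasp_offset)
for n in ("top","scene"):
    im=manip.get_image(n); cv2.imwrite(f"pics/{n}0.png",im["frame"][:,:,::-1]); im.pop("frame"); print(n,im)
E
```

```text
pics
{'clock': 0.0, 'qpos': array([-1.41898245e+00,  2.76562727e-01,  1.50614120e+00, -2.34467940e-05,
        1.36074349e+00, -1.21007412e-01]), 'qd': array([ 0.00045462,  0.00088338, -0.00019452, -0.00154535, -0.00059946,
       -0.00046772]), 'effort': array([ 5.95651491e-04, -4.16771257e+01, -2.45805413e+01,  4.52854522e-06,
        1.08592690e-02,  9.29051993e-06]), 'position': array([ 0.15483185, -0.553188  ,  0.23045493]), 'ee_rot': array([-9.27096185e-04,  9.90709726e-01,  1.35990361e-01, -2.57462115e-05]), 'contact_force': array([-0.66976653, -0.20655181, -0.42893178]), 'moment': array([-0.00427011, -0.02626931, -0.0187263 ]), 'gripper_force': 0.0, 'width': 0.0856167658536482} -0.0187
top {'fx': 498.6034301352427, 'fy': 498.6034301352427, 'cx': 316.73938964179735, 'cy': 242.74327623345886, 'position': array([ 0.52808357, -0.01322907,  1.14046512]), 'attitude': array([ 0.70833955,  0.03250343, -0.0244755 , -0.7046982 ])}
scene {'fx': 483.1798530180072, 'fy': 483.1798530180072, 'cx': 315.4510718607346, 'cy': 237.91025283040048, 'position': array([1.19363957, 0.38894846, 0.65317969]), 'attitude': array([0.4139836 , 0.19496615, 0.36484426, 0.81086031])}
```

View pics/top0.png

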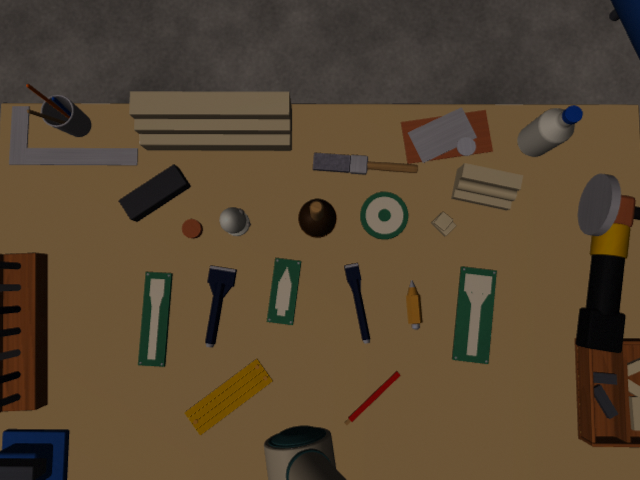

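View pics/scene0.png

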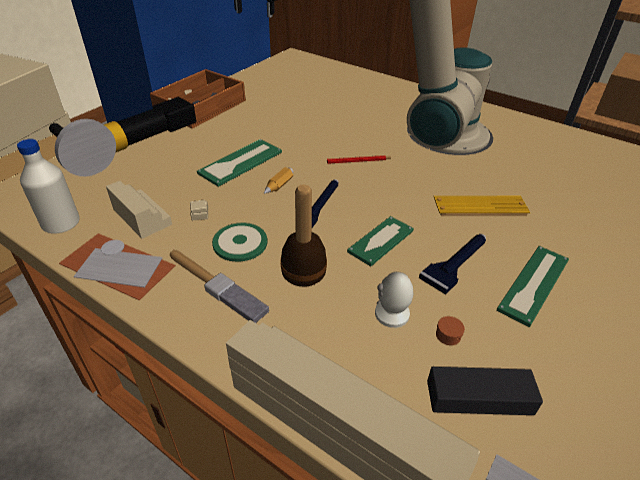

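```bash
cat > h.py <<'E'
import numpy as np, cv2
from rig import manip
from scipy.spatial.transform import Rotation as R
def rot(q): return R.from_quat(np.roll(q,-1)).as_matrix()
def proj(im,P):
    c=rot(im["attitude"]).T@(np.array(P)-im["position"])
    return im["cx"]+im["fx"]*c[0]/-c[2], im["cy"]+im["fy"]*-c[1]/-c[2]
def unproj(im,u,v,z):
    d=rot(im["attitude"])@np.array([(u-im["cx"])/im["fx"],-(v-im["cy"])/im["fy"],-1])
    p=np.array(im["position"]); return p+d*(z-p[2])/d[2]
def wpose(im,st):
    T=np.eye(4);T[:3,:3]=rot(st["ee_rot"]);T[:3,3]=st["position"]
    return T@im["mount"]
def wunproj(im,st,u,v,z):
    T=wpose(im,st); a=np.array([u-im["cx"],v-im["cy"]]); r=np.hypot(*a); th=r/im["fx"]
    d=np.r_[a/r*np.sin(th),np.cos(th)] if r>0 else np.array([0,0,1.])
    d=T[:3,:3]@np.array([d[0],-d[1],-d[2]]); return T[:3,3]+d*(z-T[2,3])/d[2]
def wproj(im,st,P):
    T=wpose(im,st); c=T[:3,:3].T@(np.array(P)-T[:3,3]); c=np.array([c[0],-c[1],-c[2]])
    r=np.hypot(c[0],c[1]); th=np.arctan2(r,c[2]); return im["cx"]+im["fx"]*th*c[0]/r, im["cy"]+im["fx"]*th*c[1]/r
E
python3 - <<'E'
from h import *
st=manip.get_state()
for n in ("top","scene"):
    im=manip.get_image(n); print(n,proj(im,st["position"]),proj(im,[0,0,0]),proj(im,[0,0,.15]))
im=manip.get_image("wrist"); cv2.imwrite("pics/w0.png",im["frame"][:,:,::-1]); im.pop("frame"); print(im)
t=manip.get_image("top"); g=cv2.resize(t["frame"][190:380,120:520,::-1],None,fx=2,fy=2,interpolation=cv2.INTER_CUBIC)
cv2.imwrite("pics/topcrop.png",np.clip(g*1.8,0,255).astype('uint8'))
E
```

```text
top (np.float64(630.5996737853449), np.float64(499.20626540980487)) (np.float64(315.150991634406), np.float64(524.3878467885592)) (np.float64(314.0181397188144), np.float64(562.5775191258217))
scene (np.float64(253.9124979061138), np.float64(19.303605897083003)) (np.float64(448.6777809165425), np.float64(132.32035880830946)) (np.float64(460.13671265791083), np.float64(79.74355837242933))
{'fx': 371.64829954431775, 'fy': 371.64829954431775, 'cx': 316.84772498873537, 'cy': 236.56016947650278, 'mount': array([[-1.25645907e-03,  9.55250108e-01,  2.95796640e-01,
         7.51395057e-02],
       [ 9.99999210e-01,  1.19290851e-03,  3.95312450e-04,
        -8.74684425e-04],
       [ 2.47639316e-05,  2.95796903e-01, -9.55250853e-01,
        -1.42186536e-01],
       [ 0.00000000e+00,  0.00000000e+00,  0.00000000e+00,
         1.00000000e+00]])}
```

View pics/topcrop.png

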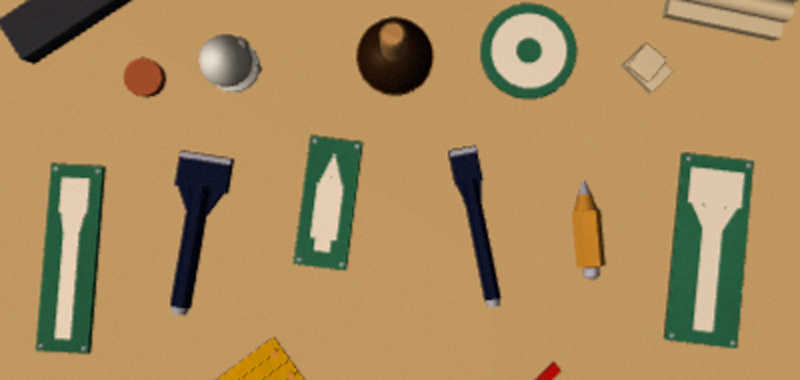

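View pics/w0.png

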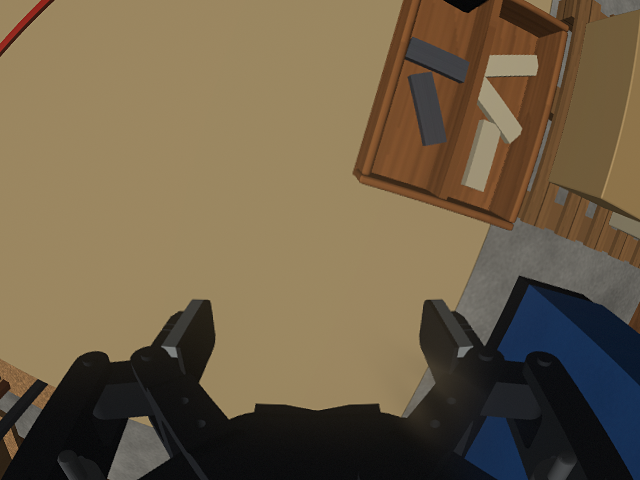

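```bash
cat > seg.py <<'E'
from h import *
im=manip.get_image("top"); f=im["frame"]; hsv=cv2.cvtColor(f,cv2.COLOR_RGB2HSV)
def blob(m,box):
    x0,y0,x1,y1=box; k=np.zeros(m.shape,np.uint8); k[y0:y1,x0:x1]=m[y0:y1,x0:x1]
    c=max(cv2.findContours(k,cv2.RETR_EXTERNAL,cv2.CHAIN_APPROX_NONE)[0],key=cv2.contourArea); return c[:,0,:].astype(float)
def world(c,z): return np.array([unproj(im,u,v,z)[:2] for u,v in c])
g=((hsv[...,0]>60)&(hsv[...,0]<95)&(hsv[...,1]>100)).astype(np.uint8)
b=((hsv[...,0]>100)&(hsv[...,0]<140)&(hsv[...,1]>80)).astype(np.uint8)
for n,box,off in (("narrow_board",(130,265,180,375),90),("broad_board",(445,260,505,370),90),("bob_board",(260,250,310,330),55)):
    w=world(blob(g,box),.01); (cx,cy),s,a=cv2.minAreaRect((w*1000).astype(np.float32)); 
    a=np.radians(a); 
    if s[0]<s[1]: a+=np.pi/2
    d=np.array([np.cos(a),np.sin(a)]); d*=np.sign(d[0])
    o=np.array([cx,cy])+d*off; print(n,"origin",o.round(1),"yaw",np.degrees(np.arctan2(d[1],d[0])).round(2),np.round(s,1))
c=blob(g,(350,180,420,250)); w=world(c,.01)*1000; print("mallet_board",cv2.minEnclosingCircle(w.astype(np.float32)))
for n,box in (("broad",(195,255,245,355)),("narrow",(335,255,380,350))):
    w=world(blob(b,box),.012)*1000
    (cx,cy),s,a=cv2.minAreaRect(w.astype(np.float32)); print(n,(cx,cy),np.round(s),a)
def px(x,y): return (x+.5)/2-.5+120,(y+.5)/2-.5+190
for n,p,z in (("broad edge",(206,154),.007),("broad end",(180,312),.011),("narrow edge",(464,149),.006),("narrow end",(492,303),.009),("bob pt",(584,181),.014),("bob cap",(591,277),.014),("mallet top",(392,32),.195),("mallet head",(395,57),.05),("finial",(230,66),.03)):
    print(n,(unproj(im,*px(*p),z)*1000).round(1))
E
python3 seg.py
```

```text
narrow_board origin [536.1 358.8] yaw -2.96 [ 58.9 206.9]
broad_board origin [ 549.2 -363.8] yaw -6.42 [ 78.8 206.8]
bob_board origin [564.4  67. ] yaw -6.97 [ 57.  142.8]
mallet_board ((683.304443359375, -152.95065307617188), 53.971435546875)
broad (473.50579833984375, 224.90237426757812) [ 58. 164.] 81.56307220458984
narrow (484.510986328125, -96.27345275878906) [163.  29.] 12.484485626220703
broad edge [563.8 213.6   7. ]
broad end [386.6 238.3  11. ]
narrow edge [571.  -79.9   6. ]
narrow end [ 398.7 -111.1    9. ]
bob pt [ 535.5 -214.3   14. ]
bob cap [ 428.7 -221.    14. ]
mallet top [675.5   0.  195. ]
mallet head [670.3  -1.4  50. ]
finial [661.9 184.   30. ]
```

```bash
cat >> h.py <<'E'
def plan(x,y,z,psi,st=None):
    st=st or manip.get_state(); M=rot(st["ee_rot"]); now=np.degrees(np.arctan2(M[1,0],M[0,0]))
    p=np.radians(psi); T=np.c_[[np.cos(p),np.sin(p),0],[np.sin(p),-np.cos(p),0],[0,0,-1]]
    d=T.T@(np.array([x,y,z])-st["position"])
    rv=np.degrees(R.from_matrix(M.T@T).as_rotvec())
    print("psi %.2f rotvec"%now,rv.round(2)," then shift",(d*1000).round(1),"rows",np.ceil(np.abs(d).max()/.04))
E
python3 -c "
from h import *
plan(.47,-.218,.20,3.6)"
```

```text
psi 15.63 rotvec [-0.02  0.   12.03]  then shift [ 335.6 -315.2   31.1] rows 9.0
```

```bash
python3 -m pendant '[{"rz":6},{"rz":6},{"dx":0.0373,"dy":-0.035,"dz":0.0034},{"dx":0.0373,"dy":-0.035,"dz":0.0034},{"dx":0.0373,"dy":-0.035,"dz":0.0034},{"dx":0.0373,"dy":-0.035,"dz":0.0034},{"dx":0.0373,"dy":-0.035,"dz":0.0034},{"dx":0.0373,"dy":-0.035,"dz":0.0034},{"dx":0.0373,"dy":-0.035,"dz":0.0034},{"dx":0.0373,"dy":-0.035,"dz":0.0034},{"dx":0.0373,"dy":-0.035,"dz":0.0034},{}]' 40
python3 - <<'E'
from h import *
st=manip.get_state(); im=manip.get_image("wrist")
cv2.imwrite("pics/w1.png",im["frame"][:,:,::-1]); np.savez("w1.npz",st=st,im=im,allow_pickle=True)
for P in ([.5355,-.2143,.014],[.4287,-.221,.014],[.549,-.364,.01]): print(np.round(wproj(im,st,P),1))
E
```

```text
[ 132.7 -151.5]
[103.3 -86. ]
[ 249.5 -159.4]invalid input
```

View pics/w1.png

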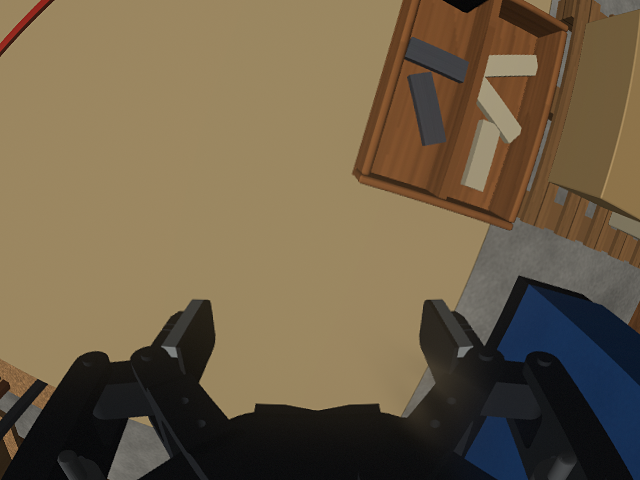

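The picture is unchanged, since the move was refused (probably the empty row).

```bash
python3 -m pendant '[{"rz":6},{"rz":6},{"dx":0.0373,"dy":-0.035,"dz":0.0034},{"dx":0.0373,"dy":-0.035,"dz":0.0034},{"dx":0.0373,"dy":-0.035,"dz":0.0034},{"dx":0.0373,"dy":-0.035,"dz":0.0034},{"dx":0.0373,"dy":-0.035,"dz":0.0034},{"dx":0.0373,"dy":-0.035,"dz":0.0034},{"dx":0.0373,"dy":-0.035,"dz":0.0034},{"dx":0.0373,"dy":-0.035,"dz":0.0034},{"dx":0.0373,"dy":-0.035,"dz":0.0034},{"dx":0}]' 40
cat > look.py <<'E'
from h import *; import sys,pickle
st=manip.get_state(); im=manip.get_image("wrist"); n=sys.argv[1]
pickle.dump((st,im),open(n+".pkl","wb"))
cv2.imwrite(f"pics/{n}.png",np.clip(im["frame"][:,:,::-1]*1.3,0,255).astype('uint8')); print(st["position"].round(4))
E
python3 look.py w2
```

```text
[ 0.1549 -0.5537  0.2312]invalid input
```

```bash
python3 -m pendant '[{"dx":0,"dy":0,"dz":0,"rx":0,"ry":0,"rz":6,"hand":0.085}]'; echo; python3 -m pendant '[{"rz":6.0}]'
```

```text
clock: 0.53
position: [0.1549, -0.5538, 0.2313]
ee_rot: [0.0, 0.997, 0.083, 0.0]
contact_force: [-0.3, -0.6, 0.2]
width: 0.085
gripper_force: 0.0
invalid input
```

```bash
python3 -m pendant '[{"dx":0,"dy":0,"dz":0,"rx":0,"ry":0,"rz":6,"hand":0.085},{"dx":0.0373,"dy":-0.035,"dz":0.0034,"rx":0,"ry":0,"rz":0,"hand":0.085},{"dx":0.0373,"dy":-0.035,"dz":0.0034,"rx":0,"ry":0,"rz":0,"hand":0.085},{"dx":0.0373,"dy":-0.035,"dz":0.0034,"rx":0,"ry":0,"rz":0,"hand":0.085},{"dx":0.0373,"dy":-0.035,"dz":0.0034,"rx":0,"ry":0,"rz":0,"hand":0.085},{"dx":0.0373,"dy":-0.035,"dz":0.0034,"rx":0,"ry":0,"rz":0,"hand":0.085},{"dx":0.0373,"dy":-0.035,"dz":0.0034,"rx":0,"ry":0,"rz":0,"hand":0.085},{"dx":0.0373,"dy":-0.035,"dz":0.0034,"rx":0,"ry":0,"rz":0,"hand":0.085},{"dx":0.0373,"dy":-0.035,"dz":0.0034,"rx":0,"ry":0,"rz":0,"hand":0.085},{"dx":0.0373,"dy":-0.035,"dz":0.0034,"rx":0,"ry":0,"rz":0,"hand":0.085},{"dx":0,"dy":0,"dz":0,"rx":0,"ry":0,"rz":0,"hand":0.085}]' 60; python3 look.py w2
```

```text
clock: 1.45
position: [0.4151, -0.275, 0.2062]
ee_rot: [-0.002, 0.999, 0.035, 0.002]
contact_force: [-0.1, 0.4, 1.1]
width: 0.085
gripper_force: 0.0
[ 0.4151 -0.275   0.2062]
```

View pics/w2.png

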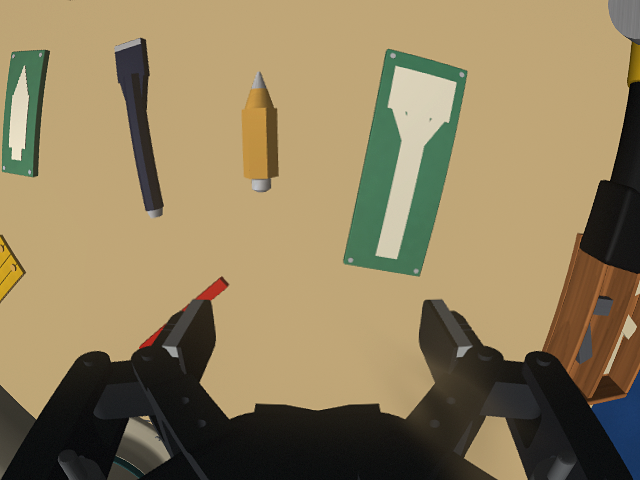

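```bash
cat > pick.py <<'E'
from h import *; import pickle
def picks(n,L):
    st,im=pickle.load(open(n+".pkl","rb")); out=[]
    for name,(u,v),z in L:
        p=wunproj(im,st,u,v,z)*1000; out.append(p); print(name,p.round(1))
    return out
def board(n,box,off):
    st,im=pickle.load(open(n+".pkl","rb")); h=cv2.cvtColor(im["frame"],cv2.COLOR_RGB2HSV)
    g=((h[...,0]>60)&(h[...,0]<95)&(h[...,1]>90)).astype(np.uint8); x0,y0,x1,y1=box
    k=np.zeros_like(g); k[y0:y1,x0:x1]=g[y0:y1,x0:x1]
    c=max(cv2.findContours(k,cv2.RETR_EXTERNAL,cv2.CHAIN_APPROX_NONE)[0],key=cv2.contourArea)[:,0]
    w=np.array([wunproj(im,st,u,v,.01)[:2] for u,v in c])*1000; w=w.astype(np.float32)
    if off is None: print("disc",cv2.minEnclosingCircle(w)); return
    (cx,cy),s,a=cv2.minAreaRect(w); a=np.radians(a)
    if s[0]<s[1]: a+=np.pi/2
    d=np.array([np.cos(a),np.sin(a)]); d*=np.sign(d[0])
    print("board origin",(np.array([cx,cy])+d*off).round(1),"yaw",np.degrees(np.arctan2(d[1],d[0])).round(2),np.round(s,1))
E
python3 - <<'E'
from pick import *
o=picks("w2",[("bobpt",(260,71.5),.014),("bobcap",(261,191.5),.014),("nedge",(131,44.5),.006),("nend",(154.5,214),.009),("sil end",(386.5,257),.01),("sil edge",(424,73.5),.01)])
for a,b in ((0,1),(2,3),(5,4)): d=o[a]-o[b]; print(np.degrees(np.arctan2(d[1],d[0])).round(2),np.hypot(d[0],d[1]).round(1))
board("w2",(335,40,475,285),90); plan(.4695,-.2165,.06,3)
E
```

```text
bobpt [ 536.5 -214.4   14. ]
bobcap [ 426.8 -221.1   14. ]
nedge [569.5 -79.    6. ]
nend [ 397.8 -111.     9. ]
sil end [ 369.8 -345.    10. ]
sil edge [ 548.4 -362.4   10. ]
3.49 109.9
10.59 174.6
-5.56 179.4
board origin [ 549.1 -363.6] yaw -6.53 [ 79.7 208. ]
psi 4.00 rotvec [-0.05 -0.03  1.  ]  then shift [ 59.6 -58.3 146.3] rows 4.0
```

```bash
python3 -c "
from h import *
plan(.4726,-.2183,.006,3.5)"; python3 -m pendant '[{"dx":0.0157,"dy":-0.014,"dz":0.037,"rx":0,"ry":0,"rz":0.5,"hand":0.085},{"dx":0.0157,"dy":-0.014,"dz":0.037,"rx":0,"ry":0,"rz":0,"hand":0.085},{"dx":0.0157,"dy":-0.014,"dz":0.037,"rx":0,"ry":0,"rz":0,"hand":0.085},{"dx":0.0157,"dy":-0.014,"dz":0.035,"rx":0,"ry":0,"rz":0,"hand":0.085},{"dx":0,"dy":0,"dz":0,"rx":0,"ry":0,"rz":0,"hand":0.085},{"dx":0,"dy":0,"dz":0,"rx":0,"ry":0,"rz":0,"hand":0.085}]'
python3 -c "
from h import *
plan(.4726,-.2183,.006,3.5)"
```

```text
psi 4.00 rotvec [-0.05 -0.03  0.5 ]  then shift [ 63.1 -55.8 200.3] rows 6.0
clock: 2.0
position: [0.4682, -0.2224, 0.0612]
ee_rot: [-0.001, 1.0, 0.028, -0.002]
contact_force: [-0.4, -0.9, -0.5]
width: 0.0846
gripper_force: 0.0
psi 3.19 rotvec [-0.11  0.24 -0.31]  then shift [ 4.6 -3.8 55.2] rows 2.0
```

```bash
python3 -m pendant '[{"dx":0.0046,"dy":-0.0038,"dz":0.015,"rx":0,"ry":0.2,"rz":-0.3,"hand":0.085},{"dx":0,"dy":0,"dz":0.02,"rx":0,"ry":0,"rz":0,"hand":0.085},{"dx":0,"dy":0,"dz":0.02,"rx":0,"ry":0,"rz":0,"hand":0.085},{"dx":0,"dy":0,"dz":0,"rx":0,"ry":0,"rz":0,"hand":0.085},{"dx":0,"dy":0,"dz":0,"rx":0,"ry":0,"rz":0,"hand":0.05}]' 40
python3 -c "
from h import *
plan(.4726,-.2183,.006,3.5)"
```

```text
clock: 2.42
position: [0.4741, -0.2201, 0.009]
ee_rot: [0.001, 1.0, 0.029, 0.002]
contact_force: [-0.8, -0.1, -0.2]
width: 0.0752
gripper_force: 0.0
psi 3.36 rotvec [ 0.07 -0.24 -0.14]  then shift [-1.4 -1.9  3. ] rows 1.0
```

```bash
python3 -m pendant '[{"dx":-0.001,"dy":-0.0015,"dz":0.003,"rx":0,"ry":-0.1,"rz":-0.1,"hand":0.05},{"dx":0,"dy":0,"dz":0,"rx":0,"ry":0,"rz":0,"hand":0.02},{"dx":0,"dy":0,"dz":0,"rx":0,"ry":0,"rz":0,"hand":0.02},{"dx":0,"dy":0,"dz":0,"rx":0,"ry":0,"rz":0,"hand":0.02},{"dx":0,"dy":0,"dz":0,"rx":0,"ry":0,"rz":0,"hand":0.02},{"dx":0,"dy":0,"dz":0,"rx":0,"ry":0,"rz":0,"hand":0.02},{"dx":0,"dy":0,"dz":0,"rx":0,"ry":0,"rz":0,"hand":0.02},{"dx":0,"dy":0,"dz":0,"rx":0,"ry":0,"rz":0,"hand":0.02},{"dx":0,"dy":0,"dz":0,"rx":0,"ry":0,"rz":0,"hand":0.02}]' 40
python3 -c "
from h import *
st=manip.get_state();print(st['position'])
plan(.4726,-.2183,.006,3.5,st)"
```

```text
clock: 3.17
position: [0.4737, -0.2179, 0.0063]
ee_rot: [0.001, 1.0, 0.031, 0.002]
contact_force: [-1.2, -0.6, 5.1]
width: 0.0297
gripper_force: 39.1
[ 0.47369901 -0.21793111  0.00627608]
psi 3.59 rotvec [ 0.14 -0.19  0.09]  then shift [-1.1  0.3  0.3] rows 1.0
```

```bash
python3 -m pendant '[{"dx":0,"dy":0,"dz":-0.01,"rx":0,"ry":0,"rz":0,"hand":0.02},{"dx":0,"dy":0,"dz":-0.03,"rx":0,"ry":0,"rz":0,"hand":0.02},{"dx":0,"dy":0,"dz":-0.03,"rx":0,"ry":0,"rz":0,"hand":0.02},{"dx":0,"dy":0,"dz":-0.03,"rx":0,"ry":0,"rz":5.3,"hand":0.02},{"dx":0,"dy":0,"dz":-0.03,"rx":0,"ry":0,"rz":5.3,"hand":0.02},{"dx":0,"dy":-0.035,"dz":0,"rx":0,"ry":0,"rz":0,"hand":0.02},{"dx":0,"dy":-0.035,"dz":0,"rx":0,"ry":0,"rz":0,"hand":0.02},{"dx":0,"dy":-0.035,"dz":0,"rx":0,"ry":0,"rz":0,"hand":0.02},{"dx":0,"dy":-0.035,"dz":0,"rx":0,"ry":0,"rz":0,"hand":0.02},{"dx":0,"dy":-0.035,"dz":0,"rx":0,"ry":0,"rz":0,"hand":0.02},{"dx":0,"dy":-0.035,"dz":0,"rx":0,"ry":0,"rz":0,"hand":0.02},{"dx":0,"dy":0,"dz":0,"rx":0,"ry":0,"rz":0,"hand":0.02}]' 40
python3 -c "
from h import *
plan(.5021,.0747,.07,-7)";python3 look.py w3
```

```text
clock: 4.17
position: [0.4979, -0.0022, 0.1351]
ee_rot: [-0.003, 0.998, -0.059, 0.0]
contact_force: [-0.5, -1.0, -4.4]
width: 0.0305
gripper_force: 41.1
psi -6.82 rotvec [-0.29 -0.03  0.18]  then shift [ -5.2 -76.9  65.1] rows 2.0
[ 0.4979 -0.0022  0.1351]
```

View pics/w3.png

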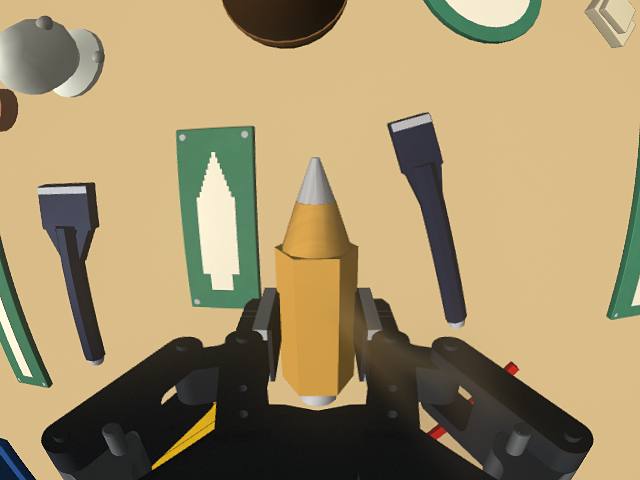

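```bash
python3 - <<'E'
from pick import *
o=picks("w3",[("bobpt",(316,157.5),.143),("siltip",(213,152.5),.01),("silend",(219.5,290.5),.01),("bedge",(67,187),.005),("bend",(96,363),.011),("nedge",(411,118),.004),("nend",(456.5,326.5),.009)])
for a,b in ((1,2),(3,4),(5,6)): d=o[a]-o[b]; print(np.degrees(np.arctan2(d[1],d[0])).round(2),np.hypot(d[0],d[1]).round(1))
board("w3",(170,115,275,320),55)
st,_=pickle.load(open("w3.pkl","rb")); M=rot(st["ee_rot"]); print("bob pt in tool",(M.T@(o[0]/1000-st["position"])*1000).round(1))
E
```

```text
bobpt [560.6  -8.8 143. ]
siltip [563.5  68.1  10. ]
silend [454.   84.4  10. ]
bedge [559.8 212.1   5. ]
bend [382.5 241.6  11. ]
nedge [571.1 -79.5   4. ]
nend [ 393.3 -111.8    9. ]
-8.48 110.7
-9.45 179.7
10.29 180.7
board origin [564.6  67.9] yaw -6.96 [ 58. 144.]
bob pt in tool [63.  -1.  -7.9]
```

```bash
python3 -m pendant '[{"dx":-0.0026,"dy":-0.038,"dz":0.02,"rx":-0.2,"ry":0,"rz":0.2,"hand":0.02},{"dx":-0.0026,"dy":-0.038,"dz":0.02,"rx":0,"ry":0,"rz":0,"hand":0.02},{"dx":0,"dy":0,"dz":0.02,"rx":0,"ry":0,"rz":0,"hand":0.02},{"dx":0,"dy":0,"dz":0.02,"rx":0,"ry":0,"rz":0,"hand":0.02},{"dx":0,"dy":0,"dz":0,"rx":0,"ry":0,"rz":0,"hand":0.02},{"dx":0,"dy":0,"dz":0,"rx":0,"ry":0,"rz":0,"hand":0.02}]' 40
python3 -c "
from h import *
plan(.5019,.0747,.017,-7)"
```

```text
clock: 4.72
position: [0.5019, 0.0643, 0.0554]
ee_rot: [0.002, 0.998, -0.064, -0.001]
contact_force: [0.5, 0.3, -3.5]
width: 0.03
gripper_force: 41.5
psi -7.29 rotvec [ 0.23  0.08 -0.29]  then shift [ -1.2 -10.3  38.4] rows 1.0
```

```bash
python3 -m pendant '[{"dx":-0.0012,"dy":-0.0103,"dz":0.01,"rx":0,"ry":0,"rz":-0.2,"hand":0.02},{"dx":0,"dy":0,"dz":0.01,"rx":0,"ry":0,"rz":0,"hand":0.02},{"dx":0,"dy":0,"dz":0.01,"rx":0,"ry":0,"rz":0,"hand":0.02},{"dx":0,"dy":0,"dz":0,"rx":0,"ry":0,"rz":0,"hand":0.02},{"dx":0,"dy":0,"dz":0,"rx":0,"ry":0,"rz":0,"hand":0.02}]' 40
python3 -c "
from h import *
plan(.5019,.0747,.017,-7)"
```

```text
clock: 5.13
position: [0.5024, 0.0749, 0.0253]
ee_rot: [0.002, 0.998, -0.062, -0.0]
contact_force: [0.0, -0.7, -3.3]
width: 0.0298
gripper_force: 41.5
psi -7.08 rotvec [ 0.21  0.   -0.08]  then shift [-0.5  0.3  8.3] rows 1.0
```

Lower, open, raise.

```bash
python3 -m pendant '[{"dx":-0.0004,"dy":0.0003,"dz":0.005,"rx":0.1,"ry":0,"rz":0,"hand":0.02},{"dx":0,"dy":0,"dz":0.0035,"rx":0,"ry":0,"rz":0,"hand":0.02},{"dx":0,"dy":0,"dz":0,"rx":0,"ry":0,"rz":0,"hand":0.02},{"dx":0,"dy":0,"dz":0,"rx":0,"ry":0,"rz":0,"hand":0.034},{"dx":0,"dy":0,"dz":0,"rx":0,"ry":0,"rz":0,"hand":0.045},{"dx":0,"dy":0,"dz":0,"rx":0,"ry":0,"rz":0,"hand":0.05},{"dx":0,"dy":0,"dz":0,"rx":0,"ry":0,"rz":0,"hand":0.06},{"dx":0,"dy":0,"dz":-0.02,"rx":0,"ry":0,"rz":0,"hand":0.06},{"dx":0,"dy":0,"dz":-0.035,"rx":0,"ry":0,"rz":0,"hand":0.06},{"dx":0,"dy":0,"dz":-0.04,"rx":0,"ry":0,"rz":0,"hand":0.06},{"dx":0,"dy":0,"dz":-0.04,"rx":0,"ry":0,"rz":0,"hand":0.06},{"dx":0,"dy":0,"dz":0,"rx":0,"ry":0,"rz":0,"hand":0.06}]' 40
python3 look.py w4; python3 -c "
from h import *
plan(.48,.15,.15,-9)"
```

```text
clock: 6.13
position: [0.508, 0.0753, 0.1605]
ee_rot: [0.0, 0.998, -0.062, 0.009]
contact_force: [1.5, 0.1, 0.7]
width: 0.0599
gripper_force: 0.0
[0.508  0.0753 0.1605]
psi -7.06 rotvec [-0.01 -0.74  1.94]  then shift [-37.4 -69.8   7.3] rows 2.0
```

View pics/w4.png

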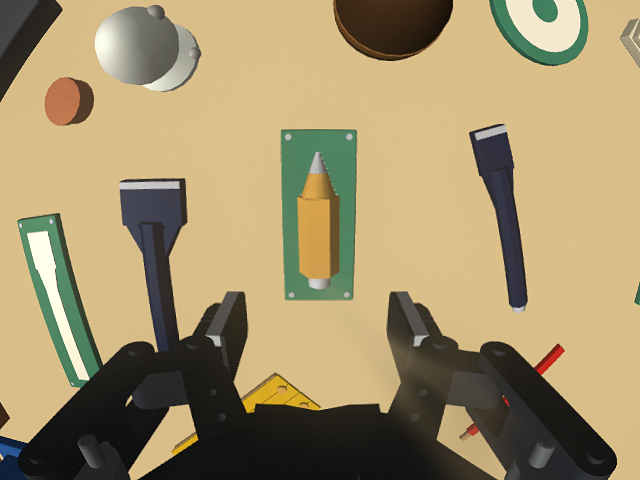

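```bash
python3 - <<'E'
from pick import *
o=picks("w4",[("bobpt",(318,151.5),.024),("bobcap",(319.5,289.5),.024),("bedge",(153,183.5),.003)])
d=o[0]-o[1]; print(np.degrees(np.arctan2(d[1],d[0])))
board("w4",(270,120,365,310),55); plan(.42,.235,.2,-8.5)
E
```

```text
bobpt [564.8  68.2  24. ]
bobcap [453.8  80.7  24. ]
bedge [558.6 213.6   3. ]
-6.450884018039213
board origin [570.1  67.5] yaw -7.05 [ 58.4 132.3]
psi -7.06 rotvec [-0.01 -0.74  1.44]  then shift [-108.7 -145.3  -42.7] rows 4.0
```

Bob placed (point within ~1 mm, 0.5°). Now the broad pitcher.

```bash
python3 -m pendant '[{"dx":-0.022,"dy":-0.029,"dz":-0.0085,"rx":0,"ry":0,"rz":1.4,"hand":0.085},{"dx":-0.022,"dy":-0.029,"dz":-0.0085,"rx":0,"ry":0,"rz":0,"hand":0.085},{"dx":-0.022,"dy":-0.029,"dz":-0.0085,"rx":0,"ry":0,"rz":0,"hand":0.085},{"dx":-0.022,"dy":-0.029,"dz":-0.0085,"rx":0,"ry":0,"rz":0,"hand":0.085},{"dx":-0.022,"dy":-0.029,"dz":-0.0085,"rx":0,"ry":0,"rz":0,"hand":0.085},{"dx":0,"dy":0,"dz":0,"rx":0,"ry":0,"rz":0,"hand":0.085},{"dx":0,"dy":0,"dz":0,"rx":0,"ry":0,"rz":0,"hand":0.085}]' 80
python3 look.py w5; python3 -c "
from h import *
plan(.42,.235,.2,-8.5)"
```

```text
clock: 6.77
position: [0.4129, 0.2356, 0.1941]
ee_rot: [0.001, 0.997, -0.072, 0.001]
contact_force: [-0.0, -0.3, 0.6]
width: 0.0852
gripper_force: 0.0
[0.4129 0.2356 0.1941]
psi -8.34 rotvec [ 0.15 -0.07  0.16]  then shift [ 6.3 -1.4 -6.2] rows 1.0
```

View pics/w5.png

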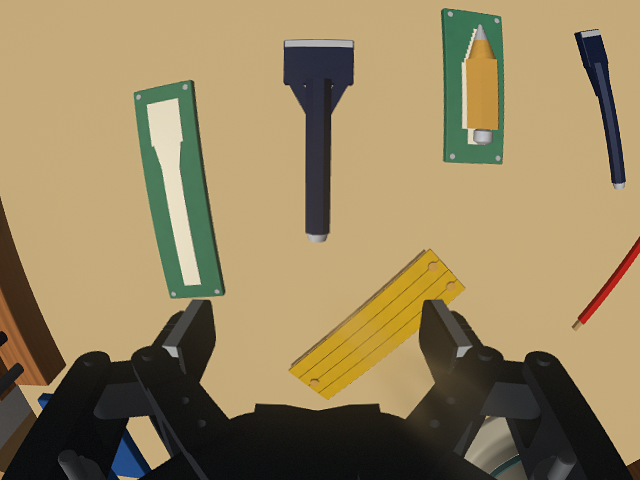

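```bash
python3 - <<'E'
from pick import *
for z in (0,.004,.012):
  o=picks("w5",[("bedge",(319,39.5),z),("bend",(317.5,242.5),.011)])
  d=o[0]-o[1]; print(np.degrees(np.arctan2(d[1],d[0])),np.hypot(d[0],d[1]))
board("w5",(125,70,235,305),90)
d=np.array([np.cos(np.radians(-8.7)),np.sin(np.radians(-8.7))]);
E
```

```text
bedge [565.  211.9   0. ]
bend [381.9 240.   11. ]
-8.717416954536947 185.2235659286009
bedge [564.  212.1   4. ]
bend [381.9 240.   11. ]
-8.710170457880318 184.280892458685
bedge [562.2 212.4  12. ]
bend [381.9 240.   11. ]
-8.695452753097479 182.39555449922852
board origin [536.  360.4] yaw -3.09 [ 58. 208.]
```

```bash
python3 -c "
from h import *
plan(.4681,.2267,.004,-8.7)"
```

```text
psi -8.34 rotvec [ 0.15 -0.07  0.36]  then shift [ 55.1  -0.5 189.8] rows 5.0
```

```bash
python3 -m pendant '[{"dx":0.018,"dy":0,"dz":0.03,"rx":0.1,"ry":0,"rz":0.4,"hand":0.085},{"dx":0.018,"dy":0,"dz":0.03,"rx":0,"ry":0,"rz":0,"hand":0.085},{"dx":0.018,"dy":0,"dz":0.03,"rx":0,"ry":0,"rz":0,"hand":0.085},{"dx":0,"dy":0,"dz":0.03,"rx":0,"ry":0,"rz":0,"hand":0.085},{"dx":0,"dy":0,"dz":0.03,"rx":0,"ry":0,"rz":0,"hand":0.085},{"dx":0,"dy":0,"dz":0.015,"rx":0,"ry":0,"rz":0,"hand":0.085},{"dx":0,"dy":0,"dz":0.01,"rx":0,"ry":0,"rz":0,"hand":0.085},{"dx":0,"dy":0,"dz":0,"rx":0,"ry":0,"rz":0,"hand":0.06},{"dx":0,"dy":0,"dz":0,"rx":0,"ry":0,"rz":0,"hand":0.05},{"dx":0,"dy":0,"dz":0,"rx":0,"ry":0,"rz":0,"hand":0.05}]' 80;python3 -c "
from h import *
plan(.4681,.2267,.004,-8.7)"
```

```text
clock: 7.65
position: [0.4691, 0.226, 0.0205]
ee_rot: [-0.0, 0.997, -0.078, 0.002]
contact_force: [0.0, 0.2, -0.1]
width: 0.0512
gripper_force: 0.0
psi -8.91 rotvec [-0.06 -0.21 -0.21]  then shift [-1.1 -0.6 16.5] rows 1.0
```

```bash
python3 -m pendant '[{"dx":-0.001,"dy":-0.0006,"dz":0.0085,"rx":0,"ry":-0.1,"rz":-0.2,"hand":0.05},{"dx":0,"dy":0,"dz":0.008,"rx":0,"ry":0,"rz":0,"hand":0.05},{"dx":0,"dy":0,"dz":0,"rx":0,"ry":0,"rz":0,"hand":0.03},{"dx":0,"dy":0,"dz":0,"rx":0,"ry":0,"rz":0,"hand":0.01},{"dx":0,"dy":0,"dz":0,"rx":0,"ry":0,"rz":0,"hand":0.01},{"dx":0,"dy":0,"dz":0,"rx":0,"ry":0,"rz":0,"hand":0.01},{"dx":0,"dy":0,"dz":0,"rx":0,"ry":0,"rz":0,"hand":0.01},{"dx":0,"dy":0,"dz":0,"rx":0,"ry":0,"rz":0,"hand":0.01},{"dx":0,"dy":0,"dz":0,"rx":0,"ry":0,"rz":0,"hand":0.01}]' 80;python3 -c "
from h import *
plan(.4681,.2267,.004,-8.7)"
```

```text
clock: 8.4
position: [0.4667, 0.2269, 0.0033]
ee_rot: [-0.0, 0.997, -0.076, -0.0]
contact_force: [-1.4, -0.9, 2.8]
width: 0.0199
gripper_force: 79.3
psi -8.67 rotvec [-0.01  0.02  0.03]  then shift [ 1.4 -0.1 -0.7] rows 1.0
```

```bash
python3 -m pendant '[{"dx":0,"dy":0,"dz":-0.01,"rx":0,"ry":0,"rz":0,"hand":0.01},{"dx":0,"dy":0,"dz":-0.03,"rx":0,"ry":0,"rz":0,"hand":0.01},{"dx":0,"dy":0,"dz":-0.03,"rx":0,"ry":0,"rz":0,"hand":0.01},{"dx":0,"dy":0,"dz":-0.03,"rx":0,"ry":0,"rz":0,"hand":0.01},{"dx":0,"dy":0.02,"dz":-0.02,"rx":0,"ry":0,"rz":-2.2,"hand":0.01},{"dx":0.003,"dy":0.03,"dz":0,"rx":0,"ry":0,"rz":0,"hand":0.01},{"dx":0.003,"dy":0.03,"dz":0,"rx":0,"ry":0,"rz":0,"hand":0.01},{"dx":0.003,"dy":0.03,"dz":0,"rx":0,"ry":0,"rz":0,"hand":0.01},{"dx":0.003,"dy":0.03,"dz":0,"rx":0,"ry":0,"rz":0,"hand":0.01},{"dx":0.003,"dy":0.03,"dz":0,"rx":0,"ry":0,"rz":0,"hand":0.01},{"dx":0.003,"dy":0.03,"dz":0,"rx":0,"ry":0,"rz":0,"hand":0.01},{"dx":0.003,"dy":0.03,"dz":0,"rx":0,"ry":0,"rz":0,"hand":0.01}]' 80;python3 -m pendant '[{"dx":0.003,"dy":0.03,"dz":0,"rx":0,"ry":0,"rz":0,"hand":0.01},{"dx":0.003,"dy":0.03,"dz":0,"rx":0,"ry":0,"rz":0,"hand":0.01},{"dx":0.003,"dy":0.03,"dz":0,"rx":0,"ry":0,"rz":0,"hand":0.01},{"dx":0.003,"dy":0.03,"dz":0,"rx":0,"ry":0,"rz":0,"hand":0.01},{"dx":0.003,"dy":0.03,"dz":0,"rx":0,"ry":0,"rz":0,"hand":0.01},{"dx":0.003,"dy":0.03,"dz":0,"rx":0,"ry":0,"rz":0,"hand":0.01},{"dx":0.003,"dy":0.03,"dz":0,"rx":0,"ry":0,"rz":0,"hand":0.01},{"dx":0.003,"dy":0.03,"dz":0,"rx":0,"ry":0,"rz":0,"hand":0.01},{"dx":0,"dy":0.03,"dz":0,"rx":0,"ry":0,"rz":0,"hand":0.01},{"dx":0,"dy":0,"dz":0,"rx":0,"ry":0,"rz":0,"hand":0.01},{"dx":0,"dy":0,"dz":0,"rx":0,"ry":0,"rz":0,"hand":0.01}]'
python3 look.py w6; python3 -c "
from h import *
plan(.4537,-.3528,.1,-6.5)"
```

```text
clock: 9.4
position: [0.4605, -0.0053, 0.123]
ee_rot: [-0.0, 0.998, -0.056, -0.0]
contact_force: [0.2, -1.0, -5.2]
width: 0.0194
gripper_force: 79.5
clock: 10.32
position: [0.4542, -0.2764, 0.1226]
ee_rot: [-0.0, 0.998, -0.058, -0.0]
contact_force: [0.1, 0.1, -5.5]
width: 0.0196
gripper_force: 79.8
[ 0.4542 -0.2764  0.1226]
psi -6.57 rotvec [-0.1   0.08 -0.07]  then shift [ 8.6 77.4 22.5] rows 2.0
```

View pics/w6.png

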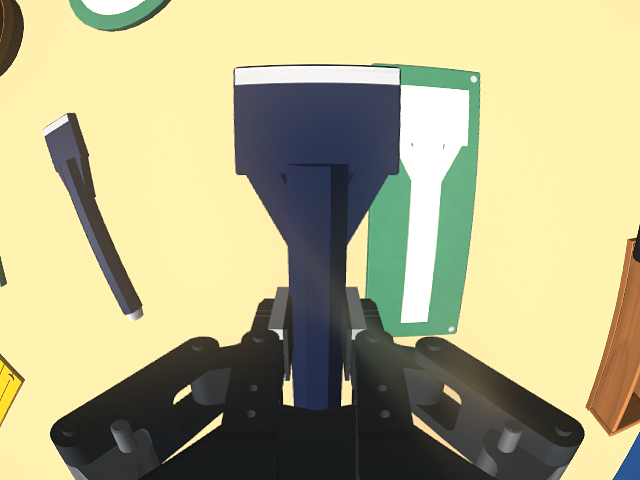

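```bash
python3 - <<'E'
from pick import *
o=picks("w6",[("L",(234.5,68),.121),("R",(400,67),.121),("M",(317,66),.121),("silR",(469,90),.01),("silend",(413.5,322),.01)])
st,_=pickle.load(open("w6.pkl","rb")); M=rot(st["ee_rot"])
for a in o[:3]: print("tool",(M.T@(a/1000-st["position"])*1000).round(1))
board("w6",(360,55,490,345),90)
E
```

```text
L [ 555.4 -255.7  121. ]
R [ 548.4 -318.9  121. ]
M [ 551.4 -287.2  121. ]
silR [ 545.6 -394.9   10. ]
silend [ 369.3 -344.2   10. ]
tool [ 98.1 -32.3   1.6]
tool [98.5 31.3  1.5]
tool [97.8 -0.6  1.5]
board origin [ 549.4 -363.5] yaw -6.54 [ 79.7 207.8]
```

```bash
python3 -m pendant '[{"dx":0.003,"dy":0.026,"dz":0.01,"rx":0,"ry":0,"rz":-0.1,"hand":0.01},{"dx":0.003,"dy":0.026,"dz":0.02,"rx":0,"ry":0,"rz":0,"hand":0.01},{"dx":0.0023,"dy":0.0254,"dz":0.02,"rx":0,"ry":0,"rz":0,"hand":0.01},{"dx":0,"dy":0,"dz":0.02,"rx":0,"ry":0,"rz":0,"hand":0.01},{"dx":0,"dy":0,"dz":0.01,"rx":0,"ry":0,"rz":0,"hand":0.01},{"dx":0,"dy":0,"dz":0,"rx":0,"ry":0,"rz":0,"hand":0.01},{"dx":0,"dy":0,"dz":0,"rx":0,"ry":0,"rz":0,"hand":0.01}]'
python3 -c "
from h import *
plan(.4534,-.3527,.0143,-6.5)"
```

```text
clock: 10.95
position: [0.4538, -0.3507, 0.0426]
ee_rot: [-0.001, 0.998, -0.055, -0.001]
contact_force: [-0.2, 0.3, -4.9]
width: 0.0195
gripper_force: 79.9
psi -6.30 rotvec [-0.14  0.11  0.2 ]  then shift [-0.2  2.  28.3] rows 1.0
```

```bash
python3 -m pendant '[{"dx":-0.0002,"dy":0.002,"dz":0.012,"rx":-0.1,"ry":0.1,"rz":0.2,"hand":0.01},{"dx":0,"dy":0,"dz":0.01,"rx":0,"ry":0,"rz":0,"hand":0.01},{"dx":0,"dy":0,"dz":0,"rx":0,"ry":0,"rz":0,"hand":0.01},{"dx":0,"dy":0,"dz":0,"rx":0,"ry":0,"rz":0,"hand":0.01}]'
python3 -c "
from h import *
plan(.4534,-.3527,.0143,-6.5)"
```

```text
clock: 11.28
position: [0.4538, -0.3538, 0.0212]
ee_rot: [0.0, 0.998, -0.057, 0.001]
contact_force: [-0.5, -0.4, -5.0]
width: 0.0199
gripper_force: 79.9
psi -6.52 rotvec [ 0.04 -0.07 -0.02]  then shift [-0.5 -1.   6.9] rows 1.0
```

```bash
python3 -m pendant '[{"dx":-0.0004,"dy":-0.0008,"dz":0.004,"rx":0,"ry":0,"rz":0,"hand":0.01},{"dx":0,"dy":0,"dz":0.003,"rx":0,"ry":0,"rz":0,"hand":0.01},{"dx":0,"dy":0,"dz":0,"rx":0,"ry":0,"rz":0,"hand":0.01},{"dx":0,"dy":0,"dz":0,"rx":0,"ry":0,"rz":0,"hand":0.024},{"dx":0,"dy":0,"dz":0,"rx":0,"ry":0,"rz":0,"hand":0.035},{"dx":0,"dy":0,"dz":0,"rx":0,"ry":0,"rz":0,"hand":0.05},{"dx":0,"dy":0,"dz":0,"rx":0,"ry":0,"rz":0,"hand":0.06},{"dx":0,"dy":0,"dz":-0.015,"rx":0,"ry":0,"rz":0,"hand":0.06},{"dx":-0.01,"dy":0,"dz":-0.035,"rx":0,"ry":0,"rz":0,"hand":0.06},{"dx":-0.01,"dy":-0.02,"dz":-0.035,"rx":0,"ry":0,"rz":0,"hand":0.06},{"dx":-0.01,"dy":-0.03,"dz":-0.035,"rx":0,"ry":0,"rz":0,"hand":0.06},{"dx":-0.01,"dy":-0.03,"dz":-0.035,"rx":0,"ry":0,"rz":0,"hand":0.06}]'
python3 -c "
from h import *
plan(.42,-.105,.2,10.4)"
```

```text
clock: 12.28
position: [0.424, -0.2766, 0.1624]
ee_rot: [0.001, 0.998, -0.058, 0.001]
contact_force: [0.7, -0.6, -0.2]
width: 0.0598
gripper_force: 0.0
psi -6.67 rotvec [  0.14  -0.15 -17.07]  then shift [  27.1 -169.5  -37.6] rows 5.0
```

```bash
python3 -m pendant '[{"dx":0,"dy":0,"dz":-0.012,"rx":0,"ry":0,"rz":-5.7,"hand":0.085},{"dx":0,"dy":0,"dz":-0.012,"rx":0,"ry":0,"rz":-5.7,"hand":0.085},{"dx":0,"dy":0,"dz":-0.012,"rx":0,"ry":0,"rz":-5.7,"hand":0.085},{"dx":0.005,"dy":-0.03,"dz":0,"rx":0,"ry":0,"rz":0,"hand":0.085},{"dx":0.005,"dy":-0.03,"dz":0,"rx":0,"ry":0,"rz":0,"hand":0.085},{"dx":0.005,"dy":-0.03,"dz":0,"rx":0,"ry":0,"rz":0,"hand":0.085},{"dx":0.005,"dy":-0.03,"dz":0,"rx":0,"ry":0,"rz":0,"hand":0.085},{"dx":0.005,"dy":-0.03,"dz":0,"rx":0,"ry":0,"rz":0,"hand":0.085},{"dx":0.002,"dy":-0.02,"dz":0,"rx":0,"ry":0,"rz":0,"hand":0.085},{"dx":0,"dy":0,"dz":0,"rx":0,"ry":0,"rz":0,"hand":0.085},{"dx":0,"dy":0,"dz":0,"rx":0,"ry":0,"rz":0,"hand":0.085}]'
python3 look.py w7
```

```text
clock: 13.2
position: [0.4197, -0.1041, 0.1969]
ee_rot: [0.001, 0.996, 0.093, 0.001]
contact_force: [0.5, -0.1, -0.0]
width: 0.0849
gripper_force: 0.0
[ 0.4197 -0.1041  0.1969]
```

View pics/w7.png

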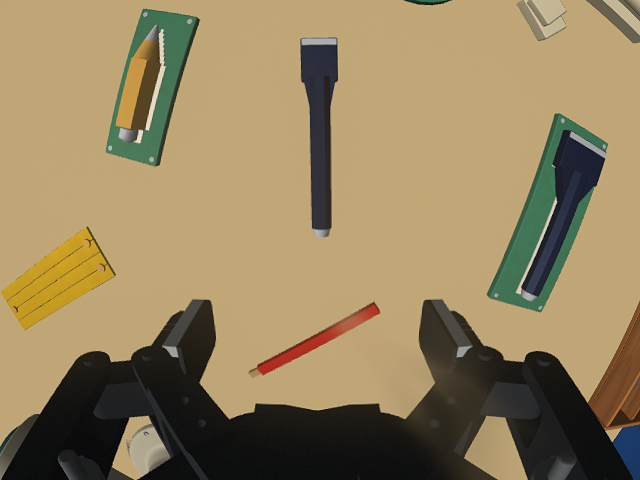

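```bash
python3 - <<'E'
from pick import *
o=picks("w7",[("nedge",(319,38),.006),("nend",(321.5,237.5),.009),("bedge",(589,146),.012),("bend",(527,297),.02)])
for a,b in ((0,1),(2,3)):
  d=o[a]-o[b]; print(np.degrees(np.arctan2(d[1],d[0])),np.hypot(d[0],d[1]))
m=(o[0]+o[1])/2; d=(o[0]-o[1])[:2]; d/=np.hypot(*d); g=m[:2]-d*5; print("edge",m[:2]+90*d, "grasp",g)
plan(g[0]/1000,g[1]/1000,.004,np.degrees(np.arctan2(d[1],d[0])))
E
```

```text
nedge [572.4 -77.2   6. ]
nend [ 393.4 -113.1    9. ]
bedge [ 546.4 -374.7   12. ]
bend [ 371.1 -344.3   20. ]
11.353244267957116 182.59038680953435
-9.85111686263467 177.93362232516156
edge [571.10095062 -77.42413172] grasp [477.95989686 -96.12557833]
psi 10.59 rotvec [ 0.2  -0.14 -0.76]  then shift [ 58.5   2.7 192.8] rows 5.0
```

```bash
python3 - <<'E'
from h import *
t=manip.get_image("top"); a=t["frame"][255:375,440:520,::-1]; b=t["frame"][255:375,250:330,::-1]
g=cv2.resize(np.hstack([a,b]),None,fx=5,fy=5,interpolation=cv2.INTER_CUBIC)
cv2.imwrite("pics/top2.png",np.clip(g*1.8,0,255).astype('uint8'))
E
```

```text
(no output)
```

View pics/top2.png

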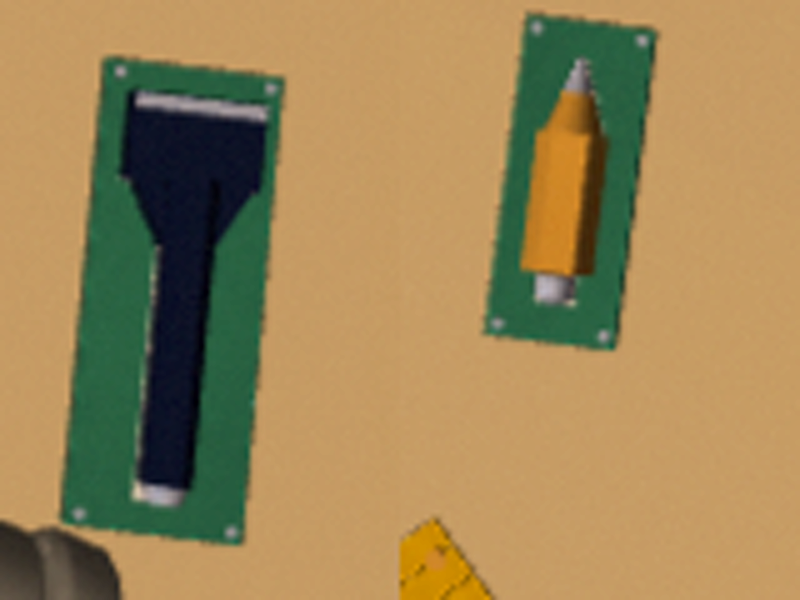

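```bash
python3 -m pendant '[{"dx":0.0195,"dy":0.001,"dz":0.03,"rx":0.1,"ry":-0.1,"rz":-0.4,"hand":0.085},{"dx":0.0195,"dy":0.001,"dz":0.03,"rx":0,"ry":0,"rz":0,"hand":0.085},{"dx":0.0195,"dy":0.001,"dz":0.03,"rx":0,"ry":0,"rz":0,"hand":0.085},{"dx":0,"dy":0,"dz":0.03,"rx":0,"ry":0,"rz":0,"hand":0.085},{"dx":0,"dy":0,"dz":0.03,"rx":0,"ry":0,"rz":0,"hand":0.085},{"dx":0,"dy":0,"dz":0.015,"rx":0,"ry":0,"rz":0,"hand":0.085},{"dx":0,"dy":0,"dz":0.01,"rx":0,"ry":0,"rz":0,"hand":0.085},{"dx":0,"dy":0,"dz":0,"rx":0,"ry":0,"rz":0,"hand":0.06},{"dx":0,"dy":0,"dz":0,"rx":0,"ry":0,"rz":0,"hand":0.05},{"dx":0,"dy":0,"dz":0,"rx":0,"ry":0,"rz":0,"hand":0.05}]' 70;python3 -c "
from h import *
plan(.4780,-.0961,.004,11)"
```

```text
clock: 14.13
position: [0.4786, -0.0978, 0.0219]
ee_rot: [0.001, 0.996, 0.095, 0.0]
contact_force: [-0.3, -0.4, 0.1]
width: 0.0511
gripper_force: 0.0
psi 10.87 rotvec [ 0.06 -0.05 -0.13]  then shift [-0.2 -1.8 17.9] rows 1.0
```

```bash
python3 -m pendant '[{"dx":-0.0002,"dy":-0.0015,"dz":0.009,"rx":0,"ry":0,"rz":-0.1,"hand":0.05},{"dx":0,"dy":0,"dz":0.009,"rx":0,"ry":0,"rz":0,"hand":0.05},{"dx":0,"dy":0,"dz":0,"rx":0,"ry":0,"rz":0,"hand":0.03},{"dx":0,"dy":0,"dz":0,"rx":0,"ry":0,"rz":0,"hand":0.005},{"dx":0,"dy":0,"dz":0,"rx":0,"ry":0,"rz":0,"hand":0.005},{"dx":0,"dy":0,"dz":0,"rx":0,"ry":0,"rz":0,"hand":0.005},{"dx":0,"dy":0,"dz":0,"rx":0,"ry":0,"rz":0,"hand":0.005},{"dx":0,"dy":0,"dz":0,"rx":0,"ry":0,"rz":0,"hand":0.005},{"dx":0,"dy":0,"dz":0,"rx":0,"ry":0,"rz":0,"hand":0.005}]' 70;python3 -c "
from h import *
plan(.4780,-.0961,.004,11)"
```

```text
clock: 14.88
position: [0.4772, -0.0954, 0.0035]
ee_rot: [0.0, 0.995, 0.096, -0.0]
contact_force: [-1.2, -0.9, 2.2]
width: 0.0157
gripper_force: 69.5
psi 11.04 rotvec [0.02 0.02 0.04]  then shift [ 0.7  0.9 -0.5] rows 1.0
```

```bash
python3 -m pendant '[{"dx":0,"dy":0,"dz":-0.01,"rx":0,"ry":0,"rz":0,"hand":0.005},{"dx":0,"dy":0,"dz":-0.03,"rx":0,"ry":0,"rz":0,"hand":0.005},{"dx":0,"dy":0,"dz":-0.03,"rx":0,"ry":0,"rz":7,"hand":0.005},{"dx":0,"dy":0,"dz":-0.03,"rx":0,"ry":0,"rz":7,"hand":0.005},{"dx":0,"dy":-0.02,"dz":-0.02,"rx":0,"ry":0,"rz":0,"hand":0.005},{"dx":-0.004,"dy":-0.03,"dz":0,"rx":0,"ry":0,"rz":0,"hand":0.005},{"dx":-0.004,"dy":-0.03,"dz":0,"rx":0,"ry":0,"rz":0,"hand":0.005},{"dx":-0.004,"dy":-0.03,"dz":0,"rx":0,"ry":0,"rz":0,"hand":0.005},{"dx":-0.004,"dy":-0.03,"dz":0,"rx":0,"ry":0,"rz":0,"hand":0.005},{"dx":-0.004,"dy":-0.03,"dz":0,"rx":0,"ry":0,"rz":0,"hand":0.005},{"dx":-0.004,"dy":-0.03,"dz":0,"rx":0,"ry":0,"rz":0,"hand":0.005},{"dx":-0.004,"dy":-0.03,"dz":0,"rx":0,"ry":0,"rz":0,"hand":0.005}]' 70;python3 -m pendant '[{"dx":-0.004,"dy":-0.03,"dz":0,"rx":0,"ry":0,"rz":0,"hand":0.005},{"dx":-0.004,"dy":-0.03,"dz":0,"rx":0,"ry":0,"rz":0,"hand":0.005},{"dx":-0.004,"dy":-0.03,"dz":0,"rx":0,"ry":0,"rz":0,"hand":0.005},{"dx":-0.004,"dy":-0.03,"dz":0,"rx":0,"ry":0,"rz":0,"hand":0.005},{"dx":-0.004,"dy":-0.03,"dz":0,"rx":0,"ry":0,"rz":0,"hand":0.005},{"dx":-0.004,"dy":-0.03,"dz":0,"rx":0,"ry":0,"rz":0,"hand":0.005},{"dx":0,"dy":0,"dz":0,"rx":0,"ry":0,"rz":0,"hand":0.005},{"dx":0,"dy":0,"dz":0,"rx":0,"ry":0,"rz":0,"hand":0.005}]'
python3 look.py w8; python3 -c "
from h import *
plan(.4405,.3651,.1,-3.05)"
```

```text
clock: 15.88
position: [0.4602, 0.1373, 0.1227]
ee_rot: [0.0, 1.0, -0.026, -0.001]
contact_force: [0.7, -0.5, -3.7]
width: 0.016
gripper_force: 69.2
clock: 16.55
position: [0.4456, 0.3181, 0.1223]
ee_rot: [0.0, 1.0, -0.024, -0.001]
contact_force: [-0.4, -0.7, -2.8]
width: 0.0154
gripper_force: 69.4
[0.4456 0.3181 0.1223]
psi -2.87 rotvec [0.11 0.12 0.18]  then shift [ -7.7 -48.   22.3] rows 2.0
```

View pics/w8.png

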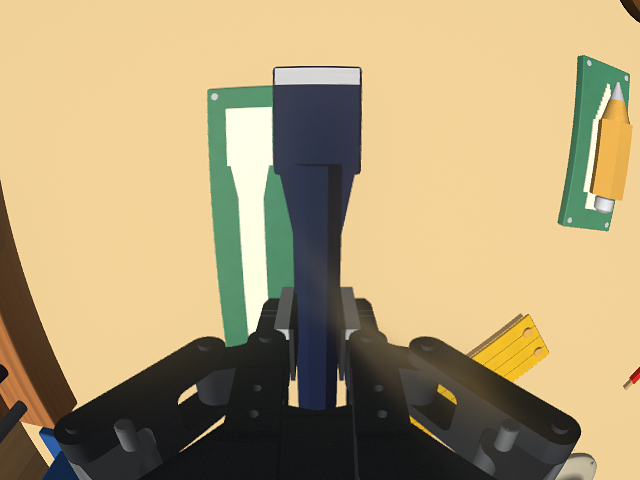

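```bash
python3 - <<'E'
from pick import *
o=picks("w8",[("M",(317,67),.13),("silTL",(226,108),.01),("boardTL",(208,90),.01)])
st,_=pickle.load(open("w8.pkl","rb")); M=rot(st["ee_rot"]); print((M.T@(o[0]/1000-st["position"])*1000).round(1))
p=np.radians(-3.05); d=np.array([np.cos(p),np.sin(p)]); l=np.array([-d[1],d[0]]); O=np.array([536,360])
print("expect",O+16*l, O+15*d+30*l)
E
```

```text
M [541.6 314.  130. ]
silTL [536.7 376.5  10. ]
boardTL [550.9 388.5  10. ]
[96.  -0.6 -7.9]
expect [536.85131848 375.97733572] [552.57497439 389.15939341]
```

```bash
python3 -m pendant '[{"dx":-0.004,"dy":-0.024,"dz":0.02,"rx":0,"ry":0,"rz":0.2,"hand":0.005},{"dx":-0.004,"dy":-0.024,"dz":0.02,"rx":0,"ry":0,"rz":0,"hand":0.005},{"dx":0,"dy":0,"dz":0.02,"rx":0,"ry":0,"rz":0,"hand":0.005},{"dx":0,"dy":0,"dz":0.02,"rx":0,"ry":0,"rz":0,"hand":0.005},{"dx":0,"dy":0,"dz":0.01,"rx":0,"ry":0,"rz":0,"hand":0.005},{"dx":0,"dy":0,"dz":0,"rx":0,"ry":0,"rz":0,"hand":0.005},{"dx":0,"dy":0,"dz":0,"rx":0,"ry":0,"rz":0,"hand":0.005}]'
python3 -c "
from h import *
plan(.4401,.3650,.0145,-3.05)"
```

```text
clock: 17.18
position: [0.4411, 0.3641, 0.033]
ee_rot: [0.001, 1.0, -0.028, -0.001]
contact_force: [0.2, -0.1, -3.6]
width: 0.0158
gripper_force: 69.6
psi -3.24 rotvec [ 0.07  0.08 -0.19]  then shift [-1.1 -0.8 18.5] rows 1.0
```

```bash
python3 -m pendant '[{"dx":-0.001,"dy":-0.0008,"dz":0.007,"rx":0,"ry":0,"rz":-0.15,"hand":0.005},{"dx":0,"dy":0,"dz":0.006,"rx":0,"ry":0,"rz":0,"hand":0.005},{"dx":0,"dy":0,"dz":0,"rx":0,"ry":0,"rz":0,"hand":0.005},{"dx":0,"dy":0,"dz":0,"rx":0,"ry":0,"rz":0,"hand":0.005}]'
python3 -c "
from h import *
plan(.4401,.3650,.0145,-3.05)"
```

```text
clock: 17.52
position: [0.4401, 0.3659, 0.0203]
ee_rot: [0.0, 1.0, -0.026, -0.0]
contact_force: [0.2, 0.3, -3.8]
width: 0.0159
gripper_force: 69.6
psi -3.03 rotvec [0.02 0.03 0.02]  then shift [0.1 0.9 5.8] rows 1.0
```

```bash
python3 -m pendant '[{"dx":0,"dy":0.0005,"dz":0.003,"rx":0,"ry":0,"rz":0,"hand":0.005},{"dx":0,"dy":0,"dz":0.003,"rx":0,"ry":0,"rz":0,"hand":0.005},{"dx":0,"dy":0,"dz":0,"rx":0,"ry":0,"rz":0,"hand":0.005},{"dx":0,"dy":0,"dz":0,"rx":0,"ry":0,"rz":0,"hand":0.02},{"dx":0,"dy":0,"dz":0,"rx":0,"ry":0,"rz":0,"hand":0.035},{"dx":0,"dy":0,"dz":0,"rx":0,"ry":0,"rz":0,"hand":0.05},{"dx":0,"dy":0,"dz":0,"rx":0,"ry":0,"rz":0,"hand":0.06},{"dx":0,"dy":0,"dz":-0.015,"rx":0,"ry":0,"rz":0,"hand":0.06},{"dx":0,"dy":0,"dz":-0.035,"rx":0,"ry":0,"rz":0,"hand":0.06},{"dx":0,"dy":0,"dz":-0.035,"rx":0,"ry":0,"rz":0,"hand":0.07},{"dx":0,"dy":0,"dz":-0.035,"rx":0,"ry":0,"rz":0,"hand":0.085},{"dx":0,"dy":0,"dz":-0.035,"rx":0,"ry":0,"rz":0,"hand":0.085}]'
python3 -c "
from h import *
plan(.57,0,.28,0)"
```

```text
clock: 18.52
position: [0.44, 0.3655, 0.1711]
ee_rot: [0.0, 1.0, -0.026, -0.0]
contact_force: [1.6, 0.3, 0.1]
width: 0.085
gripper_force: 0.0
psi -3.02 rotvec [ 0.    0.   -3.02]  then shift [ 130.   365.5 -108.9] rows 10.0
```

```bash
python3 -m pendant '[{"dx":0,"dy":0,"dz":-0.035,"rx":0,"ry":0,"rz":-3,"hand":0.085},{"dx":0,"dy":0.01,"dz":-0.035,"rx":0,"ry":0,"rz":0,"hand":0.085},{"dx":0.01,"dy":0.03,"dz":-0.03,"rx":0,"ry":0,"rz":0,"hand":0.085},{"dx":0.012,"dy":0.03,"dz":-0.01,"rx":0,"ry":0,"rz":0,"hand":0.085},{"dx":0.012,"dy":0.03,"dz":0,"rx":0,"ry":0,"rz":0,"hand":0.085},{"dx":0.012,"dy":0.03,"dz":0,"rx":0,"ry":0,"rz":0,"hand":0.085},{"dx":0.012,"dy":0.03,"dz":0,"rx":0,"ry":0,"rz":0,"hand":0.085},{"dx":0.012,"dy":0.03,"dz":0,"rx":0,"ry":0,"rz":0,"hand":0.085},{"dx":0.012,"dy":0.03,"dz":0,"rx":0,"ry":0,"rz":0,"hand":0.085},{"dx":0.012,"dy":0.03,"dz":0,"rx":0,"ry":0,"rz":0,"hand":0.085},{"dx":0.012,"dy":0.03,"dz":0,"rx":0,"ry":0,"rz":0,"hand":0.085},{"dx":0.012,"dy":0.03,"dz":0,"rx":0,"ry":0,"rz":0,"hand":0.085}]'
python3 -m pendant '[{"dx":0.006,"dy":0.03,"dz":0,"rx":0,"ry":0,"rz":0,"hand":0.085},{"dx":0.006,"dy":0.025,"dz":0,"rx":0,"ry":0,"rz":0,"hand":0.085},{"dx":0,"dy":0,"dz":0,"rx":0,"ry":0,"rz":0,"hand":0.085},{"dx":0,"dy":0,"dz":0,"rx":0,"ry":0,"rz":0,"hand":0.085}]'
python3 look.py w9
```

```text
clock: 19.52
position: [0.558, 0.0553, 0.2783]
ee_rot: [0.0, 1.0, -0.0, 0.0]
contact_force: [-0.5, 0.2, -0.6]
width: 0.085
gripper_force: 0.0
clock: 19.85
position: [0.5698, 0.0006, 0.2779]
ee_rot: [-0.0, 1.0, -0.002, -0.0]
contact_force: [-0.8, 0.3, -0.2]
width: 0.0849
gripper_force: 0.0
[0.5698 0.0006 0.2779]
```

View pics/w9.png

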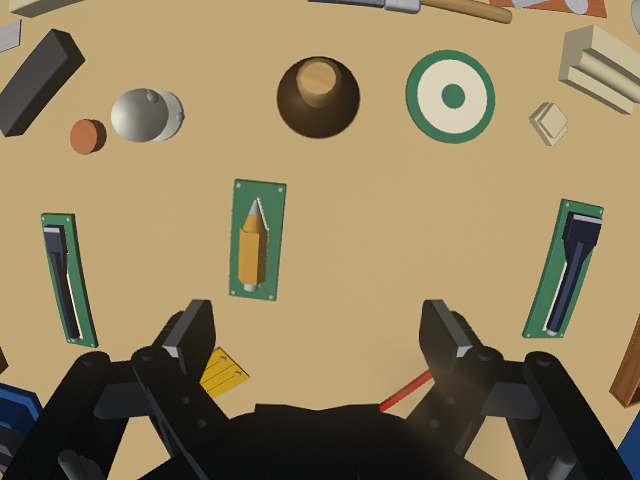

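```bash
python3 - <<'E'
from pick import *
picks("w9",[("handle",(319,76),.195),("headLR",(318.5,97),.05),("spot",(453.5,96),.01)])
board("w9",(395,40,505,150),None)
plan(.673,-.0005,.25,0)
for c,r in ((.673,0),(.683,-.153)): print(np.hypot(c,r))
E
```

```text
handle [ 6.745e+02 -3.000e-01  1.950e+02]
headLR [ 6.725e+02 -6.000e-01  5.000e+01]
spot [ 683.1 -153.4   10. ]
disc ((683.1238403320312, -151.1094207763672), 54.872161865234375)
psi -0.09 rotvec [-0.03  0.03 -0.09]  then shift [103.5   2.2  28. ] rows 3.0
0.673
0.699927139065203
```

```bash
python3 -m pendant '[{"dx":0.026,"dy":0.0003,"dz":0,"rx":0,"ry":0,"rz":0,"hand":0.085},{"dx":0.026,"dy":0.0003,"dz":0,"rx":0,"ry":0,"rz":0,"hand":0.085},{"dx":0.026,"dy":0.0003,"dz":0,"rx":0,"ry":0,"rz":0,"hand":0.085},{"dx":0.026,"dy":0,"dz":0,"rx":0,"ry":0,"rz":0,"hand":0.085},{"dx":0,"dy":0,"dz":0,"rx":0,"ry":0,"rz":0,"hand":0.085},{"dx":0,"dy":0,"dz":0,"rx":0,"ry":0,"rz":0,"hand":0.085}]' 80;python3 -c "
from h import *
plan(.6735,-.0004,.152,0)"
```

```text
clock: 20.4
position: [0.674, 0.0026, 0.2769]
ee_rot: [-0.0, 1.0, 0.001, -0.001]
contact_force: [-0.5, -0.3, 0.5]
width: 0.0851
gripper_force: 0.0
psi 0.09 rotvec [-0.02  0.12  0.09]  then shift [ -0.5   3.  124.9] rows 4.0
```

```bash
python3 -m pendant '[{"dx":-0.0005,"dy":0.003,"dz":0.01,"rx":0,"ry":0.1,"rz":0,"hand":0.085},{"dx":0,"dy":0,"dz":0.03,"rx":0,"ry":0,"rz":0,"hand":0.085},{"dx":0,"dy":0,"dz":0.03,"rx":0,"ry":0,"rz":0,"hand":0.085},{"dx":0,"dy":0,"dz":0.03,"rx":0,"ry":0,"rz":0,"hand":0.085},{"dx":0,"dy":0,"dz":0.025,"rx":0,"ry":0,"rz":0,"hand":0.085},{"dx":0,"dy":0,"dz":0,"rx":0,"ry":0,"rz":0,"hand":0.06},{"dx":0,"dy":0,"dz":0,"rx":0,"ry":0,"rz":0,"hand":0.05}]' 80;python3 -c "
from h import *
plan(.6735,-.0004,.152,0)"
```

```text
clock: 20.98
position: [0.6712, -0.0017, 0.1519]
ee_rot: [-0.0, 1.0, 0.0, -0.001]
contact_force: [-0.1, -0.1, 0.4]
width: 0.0633
gripper_force: 0.0
psi 0.00 rotvec [-0.01  0.13  0.  ]  then shift [ 2.3 -1.3 -0.1] rows 1.0
```

```bash
python3 -m pendant '[{"dx":0.002,"dy":-0.001,"dz":0,"rx":0,"ry":0.1,"rz":0,"hand":0.045},{"dx":0,"dy":0,"dz":0,"rx":0,"ry":0,"rz":0,"hand":0.035},{"dx":0,"dy":0,"dz":0,"rx":0,"ry":0,"rz":0,"hand":0.01},{"dx":0,"dy":0,"dz":0,"rx":0,"ry":0,"rz":0,"hand":0.01},{"dx":0,"dy":0,"dz":0,"rx":0,"ry":0,"rz":0,"hand":0.01},{"dx":0,"dy":0,"dz":0,"rx":0,"ry":0,"rz":0,"hand":0.01},{"dx":0,"dy":0,"dz":0,"rx":0,"ry":0,"rz":0,"hand":0.01},{"dx":0,"dy":0,"dz":0,"rx":0,"ry":0,"rz":0,"hand":0.01}]' 80;python3 -c "
from h import *
st=manip.get_state();print(st['position'])"
```

```text
clock: 21.65
position: [0.6768, -0.0009, 0.1557]
ee_rot: [0.0, 1.0, -0.0, 0.004]
contact_force: [0.6, 1.2, 6.3]
width: 0.0263
gripper_force: 80.2
[ 0.67681778 -0.00088999  0.15569238]
```

```bash
python3 -m pendant '[{"dx":0,"dy":0,"dz":-0.01,"rx":0,"ry":0,"rz":0,"hand":0.01},{"dx":0,"dy":0,"dz":-0.02,"rx":0,"ry":0,"rz":0,"hand":0.01},{"dx":0,"dy":0,"dz":-0.02,"rx":0,"ry":0,"rz":0,"hand":0.01},{"dx":0,"dy":0,"dz":0,"rx":0,"ry":0,"rz":0,"hand":0.01},{"dx":0,"dy":0,"dz":0,"rx":0,"ry":0,"rz":0,"hand":0.01}]'; python3 - <<'E'
from h import *; import pickle
st=manip.get_state();print(st['position'],st['ee_rot'].round(4))
im=manip.get_image("top"); pickle.dump(im,open("top3.pkl","wb"))
w=manip.get_image("wrist"); pickle.dump((st,w),open("w10.pkl","wb"))
# dark head blob in wrist image, narrow search
h=cv2.cvtColor(im["frame"],cv2.COLOR_RGB2HSV); v=h[...,2]
print(proj(im,[.6735,-.0004,.05]),proj(im,[.6735,-.0004,.095]))
w=w["frame"]; hv=cv2.cvtColor(w,cv2.COLOR_RGB2HSV)
m=((hv[...,2]<90)&(hv[...,0]<25)&(hv[...,1]>90)).astype(np.uint8)
n,l,s,c=cv2.connectedComponentsWithStats(m); i=np.argsort(-s[1:,4])[:4]+1; print(s[i],c[i])
E
```

```text
clock: 22.07
position: [0.6755, -0.0013, 0.2032]
ee_rot: [0.0, 1.0, -0.0, 0.002]
contact_force: [-0.1, 0.3, -7.5]
width: 0.0266
gripper_force: 79.6
[ 0.67547654 -0.00126498  0.20315349] [ 3.0e-04  1.0e+00 -2.0e-04  2.2e-03]
(np.float64(316.79856563670353), np.float64(216.79734387055714)) (np.float64(316.5639865304848), np.float64(213.97831566474488))
[[  260   173   114   205 13654]
 [  362   325    63    61  1573]
 [   53   214    26    40   380]
 [  625   450    15    19   118]] [[319.70711879 252.18338948]
 [384.66942149 355.66624285]
 [ 69.59473684 228.51842105]
 [634.13559322 459.11016949]]
```

```bash
python3 -m pendant '[{"dx":0.0015,"dy":0.025,"dz":0,"rx":0,"ry":0,"rz":0,"hand":0.01},{"dx":0.0015,"dy":0.025,"dz":0,"rx":0,"ry":0,"rz":0,"hand":0.01},{"dx":0.0015,"dy":0.025,"dz":0,"rx":0,"ry":0,"rz":0,"hand":0.01},{"dx":0.0015,"dy":0.025,"dz":0,"rx":0,"ry":0,"rz":0,"hand":0.01},{"dx":0.0015,"dy":0.025,"dz":0,"rx":0,"ry":0,"rz":0,"hand":0.01},{"dx":0.0015,"dy":0.026,"dz":0,"rx":0,"ry":0,"rz":0,"hand":0.01},{"dx":0,"dy":0,"dz":0,"rx":0,"ry":0,"rz":0,"hand":0.01},{"dx":0,"dy":0,"dz":0,"rx":0,"ry":0,"rz":0,"hand":0.01},{"dx":0,"dy":0,"dz":0,"rx":0,"ry":0,"rz":0,"hand":0.01}]'; python3 -c "
from h import *
plan(.6848,-.1527,.1667,0)"
```

```text
clock: 22.92
position: [0.683, -0.1516, 0.2008]
ee_rot: [-0.001, 1.0, -0.001, -0.0]
contact_force: [-0.5, 0.5, -7.1]
width: 0.0265
gripper_force: 80.3
psi -0.06 rotvec [-0.13  0.05 -0.06]  then shift [ 1.8  1.1 34.1] rows 1.0
```

```bash
python3 -m pendant '[{"dx":0.0015,"dy":0.001,"dz":0.012,"rx":-0.1,"ry":0,"rz":0,"hand":0.01},{"dx":0,"dy":0,"dz":0.01,"rx":0,"ry":0,"rz":0,"hand":0.01},{"dx":0,"dy":0,"dz":0,"rx":0,"ry":0,"rz":0,"hand":0.01},{"dx":0,"dy":0,"dz":0,"rx":0,"ry":0,"rz":0,"hand":0.01},{"dx":0,"dy":0,"dz":0,"rx":0,"ry":0,"rz":0,"hand":0.01}]'; python3 -c "
from h import *
plan(.6848,-.1527,.1667,0)
im=manip.get_image('wrist'); st=manip.get_state()
import pickle; pickle.dump((st,im),open('w11.pkl','wb'))
from pick import *
board('w11',(280,20,420,240),None)
"
```

```text
clock: 23.33
position: [0.6856, -0.1525, 0.1805]
ee_rot: [0.001, 1.0, 0.0, 0.001]
contact_force: [0.8, 0.6, -6.7]
width: 0.0263
gripper_force: 80.4
psi 0.02 rotvec [ 0.1  -0.14  0.02]  then shift [-0.8  0.2 13.8] rows 1.0
disc ((697.736083984375, -162.53305053710938), 51.11282730102539)
```

Lower in small steps watching the force.

```bash
python3 -m pendant '[{"dx":-0.0005,"dy":0,"dz":0.006,"rx":0,"ry":0,"rz":0,"hand":0.01},{"dx":0,"dy":0,"dz":0.004,"rx":0,"ry":0,"rz":0,"hand":0.01},{"dx":0,"dy":0,"dz":0,"rx":0,"ry":0,"rz":0,"hand":0.01},{"dx":0,"dy":0,"dz":0,"rx":0,"ry":0,"rz":0,"hand":0.01}]'; python3 -m pendant '[{"dx":0,"dy":0,"dz":0.002,"rx":0,"ry":0,"rz":0,"hand":0.01},{"dx":0,"dy":0,"dz":0,"rx":0,"ry":0,"rz":0,"hand":0.01}]';python3 -m pendant '[{"dx":0,"dy":0,"dz":0.001,"rx":0,"ry":0,"rz":0,"hand":0.01},{"dx":0,"dy":0,"dz":0,"rx":0,"ry":0,"rz":0,"hand":0.01}]'
```

```text
clock: 23.72
position: [0.6847, -0.1531, 0.1704]
ee_rot: [0.001, 1.0, -0.0, 0.001]
contact_force: [0.1, -0.1, -7.1]
width: 0.0258
gripper_force: 80.4
clock: 23.88
position: [0.6852, -0.1532, 0.1688]
ee_rot: [0.001, 1.0, -0.0, 0.002]
contact_force: [-0.0, -0.3, -7.4]
width: 0.0261
gripper_force: 80.4
clock: 24.05
position: [0.6852, -0.1532, 0.1679]
ee_rot: [0.001, 1.0, -0.0, 0.001]
contact_force: [0.4, 0.5, -7.9]
width: 0.0264
gripper_force: 80.4
```

```bash
for i in 1 ; do python3 -m pendant '[{"dx":0,"dy":0,"dz":0.0015,"rx":0,"ry":0,"rz":0,"hand":0.01},{"dx":0,"dy":0,"dz":0,"rx":0,"ry":0,"rz":0,"hand":0.01}]' | grep -E "posi|cont"; python3 -m pendant '[{"dx":0,"dy":0,"dz":0.001,"rx":0,"ry":0,"rz":0,"hand":0.01},{"dx":0,"dy":0,"dz":0,"rx":0,"ry":0,"rz":0,"hand":0.01}]'| grep -E "posi|cont"; python3 -m pendant '[{"dx":0,"dy":0,"dz":0.001,"rx":0,"ry":0,"rz":0,"hand":0.01},{"dx":0,"dy":0,"dz":0,"rx":0,"ry":0,"rz":0,"hand":0.01}]'| grep -E "posi|cont"; done
```

```text
position: [0.6851, -0.1531, 0.1662]
contact_force: [0.6, -0.4, -8.1]
position: [0.6853, -0.1532, 0.1659]
contact_force: [-0.8, 0.2, -5.2]
position: [0.6853, -0.1532, 0.1659]
contact_force: [-1.6, 0.4, 1.3]
```

```bash
python3 -m pendant '[{"dx":0,"dy":0,"dz":0,"rx":0,"ry":0,"rz":0,"hand":0.03},{"dx":0,"dy":0,"dz":0,"rx":0,"ry":0,"rz":0,"hand":0.04},{"dx":0,"dy":0,"dz":0,"rx":0,"ry":0,"rz":0,"hand":0.06},{"dx":0,"dy":0,"dz":0,"rx":0,"ry":0,"rz":0,"hand":0.07},{"dx":0,"dy":0,"dz":-0.015,"rx":0,"ry":0,"rz":0,"hand":0.085},{"dx":0,"dy":0,"dz":-0.03,"rx":0,"ry":0,"rz":0,"hand":0.085},{"dx":0,"dy":0,"dz":-0.03,"rx":0,"ry":0,"rz":0,"hand":0.085},{"dx":0,"dy":0,"dz":-0.03,"rx":0,"ry":0,"rz":0,"hand":0.085},{"dx":0,"dy":0,"dz":-0.02,"rx":0,"ry":0,"rz":0,"hand":0.085},{"dx":-0.02,"dy":0,"dz":0,"rx":0,"ry":0,"rz":0,"hand":0.085},{"dx":-0.03,"dy":0,"dz":0,"rx":0,"ry":0,"rz":0,"hand":0.085}]'; python3 -m pendant '[{"dx":-0.03,"dy":0,"dz":0,"rx":0,"ry":0,"rz":0,"hand":0.085},{"dx":-0.03,"dy":0,"dz":0,"rx":0,"ry":0,"rz":0,"hand":0.085},{"dx":-0.03,"dy":0,"dz":0,"rx":0,"ry":0,"rz":0,"hand":0.085},{"dx":-0.03,"dy":0,"dz":0,"rx":0,"ry":0,"rz":0,"hand":0.085},{"dx":-0.03,"dy":0,"dz":0,"rx":0,"ry":0,"rz":0,"hand":0.085},{"dx":-0.03,"dy":0,"dz":0,"rx":0,"ry":0,"rz":0,"hand":0.085},{"dx":0,"dy":0,"dz":0,"rx":0,"ry":0,"rz":0,"hand":0.085},{"dx":0,"dy":0,"dz":0,"rx":0,"ry":0,"rz":0,"hand":0.085}]'
python3 - <<'E'
from pick import *
im=manip.get_image("top"); f=im["frame"]; h=cv2.cvtColor(f,cv2.COLOR_RGB2HSV)
x0,y0=345,170; s=h[y0:260,x0:430]
g=((s[...,0]>60)&(s[...,0]<95)&(s[...,1]>100)); d=(s[...,2]<75)&(s[...,0]<25); wood=s[...,1]<999
for name,m,z in (("board",g,.01),("dark head",d,.05)):
    m=m.astype(np.uint8); c=max(cv2.findContours(m,0,1)[0],key=cv2.contourArea); (u,v),r=cv2.minEnclosingCircle(c)
    print(name,u+x0,v+y0,r,(unproj(im,u+x0,v+y0,z)*1000).round(1))
for y in range(178,256,3): print(y,''.join('G' if g[y-y0,x-x0] else 'D' if d[y-y0,x-x0] else 'o' if h[y,x,1]<60 else '.' for x in range(350,425)))
print(proj(im,[.6832,-.1527,.05]),proj(im,[.6832,-.1527,.195]), proj(im,[.6832,-.1527,.01]))
E
```

```text
clock: 25.47
position: [0.6374, -0.1534, 0.2907]
ee_rot: [0.002, 1.0, 0.0, 0.004]
contact_force: [-0.6, -0.3, 0.7]
width: 0.0853
gripper_force: 0.0
clock: 26.13
position: [0.454, -0.1528, 0.2897]
ee_rot: [0.001, 1.0, -0.001, 0.003]
contact_force: [0.6, 0.1, 0.5]
width: 0.0848
gripper_force: 0.0
board 383.9581298828125 215.3916244506836 23.58533477783203 [ 682.7 -153.1   10. ]
dark head 386.42114639282227 212.55734634399414 21.413436889648438 [ 683.5 -153.6   50. ]
178 ...........................................................................
181 ...........................................................................
184 ...........................................................................
187 ...........................................................................
190 ...........................................................................
193 ............................GGGGGGGGGGGGG..D...............................
196 .....................GGGGGG....DDDDDDDDDDDDDDDDDDDD........................
199 .................GGGGGG..DDDDDDDDDDDDDDDDD.........DD..............
[... 943 characters left out ...]
.........................
238 ..............................GGGGGGGGG..D.................................
241 ...........................................................................
244 ...........................................................................
247 ...........................................................................
250 ...........................................................................
253 ...........................................................................
(np.float64(385.99472764300265), np.float64(212.70699740020376)) (np.float64(395.65017413689674), np.float64(202.04419377985863)) (np.float64(383.76288187172275), np.float64(215.17169265641016))
```

```bash
python3 - <<'E'
from h import *
im=manip.get_image("top"); h=cv2.cvtColor(im["frame"],cv2.COLOR_RGB2HSV)
b=((h[...,0]>100)&(h[...,0]<140)&(h[...,1]>80)).astype(np.uint8)
def P(o,yaw,L):
    p=np.radians(yaw); d=np.array([np.cos(p),np.sin(p)]); l=np.array([-d[1],d[0]])
    return [o+d*x/1000+l*y/1000 for x,y in L]
for n,(x0,y0,x1,y1),o,yaw,hw,sh,zb,zs in (("broad",(445,260,505,370),(.5493,-.3636),-6.5,30,11,14,22),("narrow",(130,265,180,375),(.536,.36),-3.05,16,9,12,18)):
    # render expected tool top outline, compare with blue mask
    m=np.zeros(b.shape,np.uint8)
    for L,z in (([(-6,hw),(-6,-hw),(-40,-hw),(-40,hw)],.01+zb/1000),([(-40,hw),(-40,-hw),(-75,-sh),(-75,sh)],.01+zb/1000),([(-45,sh),(-45,-sh),(-170,-sh),(-170,sh)],.01+zs/1000*.75)):
        q=np.array([proj(im,[*p,z]) for p in P(np.array(o),yaw,L)]); cv2.fillPoly(m,[np.round(q).astype(np.int32)],1)
    k=np.zeros_like(b); k[y0:y1,x0:x1]=b[y0:y1,x0:x1]
    A=[np.argwhere(t>0) for t in (m,k)]
    for a in A: 
        e=a[a[:,0]<np.percentile(a[:,0],40)].mean(0); f=a[a[:,0]>np.percentile(a[:,0],70)].mean(0); print(n,len(a),a.mean(0).round(1),e.round(1),f.round(1))
E
```

```text
broad 1239 [305.9 477. ] [284.9 478.4] [335.2 474.5]
broad 754 [293.9 477.6] [283.  477.7] [309.3 476.6]
narrow 821 [314.1 152.9] [291.6 155.2] [342.7 150.1]
narrow 698 [314.  153.3] [291.5 155.4] [342.5 150.8]
```

```bash
python3 -c "
from rig import manip
print(manip.sign_off())"
```

```text
the job is handed in; nothing more can be done
None
```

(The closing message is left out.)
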